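Check the corner spring of a centrifuge stand

ROBOT

A 7-joint arm with a two-finger parallel gripper is mounted at the origin on the work surface. World frame = base frame: x ahead of the robot, y to its left, z up, the work surface at z = 0. Lengths are in m, angles in rad, forces in N, time in s.
With the tool pointing down it reaches from about 0.425 to 0.925 m from the base axis. Payload 6.8 kg.
Tool frame: the origin (TCP) lies at the very end of the fingers, on their centre line; the grasp point (between the pads) lies 19 mm behind it; z points along the fingers, y is the line along which they close (so a half turn about z gives the same grasp; the last joint's range is limited). The gripper opens to 85 mm and grips with 20 to 120 N. Pads are 22 mm wide; open, the fingers measure 114 mm over their backs; the gripper's body (76 mm by 85 mm) begins 54 mm behind the grasp point. The pads swing forward as they close: fully open they stand 13 mm farther back than shut.
Start: joints at [1.238, 0.477, 0.022, 1.555, -0.011, 1.109, -0.083], TCP at [0.15, -0.658, 0.231] pointing down, gripper open.
Joint ranges: [-2.96, 2.96], [-0.34, 2.1], [-1.41, 1.46], [0.24, 2.44], [-1.37, 4.51], [0.17, 1.92], [-2.96, 2.96]. Speed limits (rad/s): [2.39, 2.39, 3.14, 3.14, 3.14, 3.14, 3.14].

INTERFACE

Orientations are given as a unit quaternion [w, x, y, z].
In Python, from station import get_obs, read_camera, hand_in gives the robot as it stands.
- The arm moves only by the tool arm_command, never from a script. Its argument "commands" is one flat list of numbers, 7 for each row, row after row: the shift along the tool's x, y, z in m, then the turn, a rotation vector about the tool's x, y, z in degrees, then the opening, from 0 (shut) to 1 (fully open). In form: [tx, ty, tz, rx, ry, rz, fingers, tx, ty, tz, rx, ry, rz, fingers, ...]. A call has 1 to 8 rows; each row is the pose to reach, as a shift and turn from the pose commanded when the call began, along the tool's axes at that moment; what a row does not reach only later rows make up. A row lasts 1/10 s, in which the tool goes at most 50 mm and 8.59 degrees, less where a joint would pass 70% of its speed; a pose out of reach is approached as far as the arm can. A call with a gripper value outside its range is refused whole. The fingers move at their own pace and stop on an object; "force" is the grip in N (left out, the last holds). Time passes only in rows, so rows that repeat a pose let the fingers close. It gives the time, the measured TCP pose, the force, the opening and the grip force at its end, in the units of the state.
- get_obs(): the state, without advancing time (a new reading comes with each control period).
- read_camera(name): name is "scene" or "side" or "wrist"; returns a dict with "img" (480x640x3 uint8, red, green, blue), "camera_matrix" (3x3 intrinsics, pixels), "k1" (the pictures are not rectified: a ray, as slopes to the right and down, at radius r is drawn at 1 + k1 r^2 times it, then the intrinsics apply), "pose" (4x4, takes a point from camera to world coordinates). Camera axes: x right, y down, z forward; pixel columns grow to the right and rows downward; lengths in m; the calibration is good to about 2 mm. A picture is of the moment at which its call begins. There is no depth.
- hand_in(): hands the job in; it is judged then, once.
The state is a dict: "t": time; "q": joint angles; "joint_vel": joint speeds; "joint_torque": joint torques, N m; "eef_pos": TCP position; "tool_rot": TCP orientation; "contact_force": force on the tool from outside, world axes, zero at the start; "torque": the same for the moment, N m; "gripper_width": opening from 0.0 (shut) to 1.0 (fully open); "grasp_force": force on a finger pad.
Only numpy, scipy, OpenCV 4.12 (cv2) and the standard library are available. Lean on these libraries where they do the work, as an engineer would, in place of code of your own. Each camera call takes 0.05 s, during which the arm holds its last target. There are 200 camera calls.

TASK

Check the corner spring of the small centrifuge's stand: with the fingertips, press gently down on the round pad at the free corner of the sprung deck until the pointer is level with the clip on the upright scale, without pushing the pointer on past the clip, and hold it there for about half a second. Then let the deck spring all the way back up and move clear. Leave the centrifuge, the pointer and the clip alone, and do not shove or lift the jar, beaker, tube rack or spare rotor.

Things in the scene. Friction and masses are not known exactly. Their poses are not given: they have to be found in the camera images.
- stand: Grey cross-shaped base, 360 x 260 x 12 mm, fixed to the bench. Origin: on the bench (z = 0) straight below the middle of the hinge line, which runs along its y axis 60 mm up. Its x axis points level from the centrifuge out to the free corner, pad and pointer; z is up. It carries the scale: upright white ticked plate, 32 x 4 mm, 125 mm high, 200 mm out along x, 23 mm to the -y side.
- deck (a joint): Tilt of the sprung deck (180 mm square aluminium plate, 8 mm thick, set cornerwise on the hinge line), rad: 0 = level, released; grows as the free corner is pressed down; hard stop at 0.29. About 4 to 5 N at the pad to start it, about 14 N at the lowest mark; let go, it returns to 0 by itself in under a second.
- press_pad: Plain grey round pad, diameter 30 mm, 8 mm thick, on top of the deck's free corner, 98 mm out from the hinge line. Origin: centre of its top face, 76 mm above the bench when released; z is up out of the face. Pressing it down by 1 mm lowers the pointer tip by about 2 mm; it goes down 10 to 21 mm to reach the clip.
- pointer: Thin steel pointer arm (6 mm) fixed to the deck's free corner, running outward from the pad side and ending at its tip; origin at the tip. It starts 28 mm beyond the pad's centre, at deck height, and rises to 25 mm above the hinge line. Not to be touched.
- pointer_tip (a point): Outer end of the pointer, 4 mm thick and 6 mm wide, 200 mm out from the hinge line, just beside the edge of the scale; 85 mm above the bench when released, sinking as the pad is pressed.
- clip: Dark steel index clip around the scale plate, 12 x 36 mm, 10 mm high, with a small screw head on its outer face; its height differs each time and it does not move. Origin: its centre, 25 mm sideways (stand's -y) of the pointer's path. It marks the height the pointer tip must come down to, 20 to 42 mm below the tip's released height.
- centrifuge: Small round white lidded centrifuge, 116 mm diameter, 68 mm high, bolted on the deck with its axis 18 mm behind the hinge line (stand's -x); origin: centre of its underside. Its near side is 58 mm from the pad's centre. Not to be touched.
- jar: Loose capped amber jar, diameter 44 mm, 65 mm high; origin: centre of its underside. Bystander.
- beaker: Loose open clear beaker, diameter 52 mm, 60 mm high; origin: centre of its underside. Bystander.
- rack: Loose white tube rack, 50 x 120 mm, 30 mm high, with two corked tubes rising to 64 mm; origin: centre of its underside, long side along its y. Bystander.
- rotor: Loose aluminium spare rotor, a stepped disc of diameter 68 mm, 32 mm high; origin: centre of its underside. Bystander.

How it is judged:
By the outcome, as a careful person would: the job done as asked, in the order asked, and still so for the second after the job is handed in, with the robot touching nothing.
It also fails if it takes over 42 s, if anything falls off the work surface, if the arm or the gripper's body presses on something with over 40 N, if the wrist force passes 120 N, or if a joint passes its speed limit or range.

## Working session

There is one attempt and no reset: what is moved stays moved. The work goes in short steps, Python scripts to look and compute and a tool call to move; the robot and the scene stay as the last step left them, time stands still between calls to the robot, and variables do not carry over. Pictures are saved under pics/ and viewed, at most 13 in all, crops included, and the job is handed in when it is done.

Besides the shell and the picture viewer there is one more tool, called after "Request:" as name(argument=value, ...) on one line, values as JSON. arm_command: Moves the arm, as the interface text tells. Its arguments: {"type":"object","properties":{"commands":{"type":"array","items":{"type":"number"}},"force":{"type":"number"}},"required":["commands"]}

```bash
mkdir -p pics; cat > h.py <<'E'
import numpy as np, cv2
from station import get_obs, read_camera
def snap(n,f):
    c=read_camera(n); cv2.imwrite(f'pics/{f}.png',c['img'][:,:,::-1]); np.savez(f'pics/{f}.npz',K=c['camera_matrix'],k1=c['k1'],T=c['pose']); return c
def ray(f,u,v):
    d=np.load(f'pics/{f}.npz');K=d['K'];T=d['T'];k=float(d['k1'])
    p=cv2.undistortPoints(np.array([[[u,v]]],float),K,np.array([k,0,0,0]))[0,0]
    return T[:3,3],T[:3,:3]@np.array([p[0],p[1],1])
def atz(f,u,v,z):
    o,r=ray(f,u,v); return o+r*(z-o[2])/r[2]
def proj(f,P):
    d=np.load(f'pics/{f}.npz');T=np.linalg.inv(d['T'])
    return cv2.projectPoints(np.array(P,float).reshape(-1,3),cv2.Rodrigues(T[:3,:3])[0],T[:3,3],d['K'],np.array([float(d['k1']),0,0,0]))[0][:,0]
def tri(obs):
    A=0;b=0
    for f,u,v in obs:
        o,r=ray(f,u,v);r=r/np.linalg.norm(r);M=np.eye(3)-np.outer(r,r);A=A+M;b=b+M@o
    return np.linalg.solve(A,b)
E
python3 - <<'E'
from h import *
for n in('scene','side','wrist'):
    c=snap(n,n+'0');print(n,c['pose'][:3,3].round(3),c['pose'][:3,2].round(2))
print(get_obs())
E
```

```text
scene [ 1.177 -0.076  0.678] [-0.72  0.17 -0.68]
side [0.118 0.754 0.973] [ 0.37 -0.57 -0.73]
wrist [ 0.232 -0.64   0.373] [-0.31 -0.07 -0.95]
{'t': 0.15, 'q': array([ 1.23791759,  0.47759362,  0.02235466,  1.55615291, -0.01152785,
        1.10928821, -0.08310413]), 'joint_vel': array([-0.00040503, -0.00320415, -0.00189127, -0.00274104,  0.00016147,
       -0.00094863, -0.00169745]), 'joint_torque': array([ 2.90817879e-03, -5.96917570e+01,  1.61017187e+00, -2.81487608e+01,
        1.26162634e-02,  6.51632465e-03, -9.58166346e-08]), 'eef_pos': array([ 0.15035891, -0.65761183,  0.2305905 ]), 'tool_rot': array([-6.48302884e-04,  9.93691033e-01,  1.12150342e-01, -1.07714907e-04]), 'contact_force': array([0.0178459 , 0.45827717, 0.5262999 ]), 'torque': array([ 0.02095162, -0.02729459,  0.06126824]), 'grasp_force': 0.0, 'gripper_width': 1.0036091386162123}
```

View pics/scene0.png

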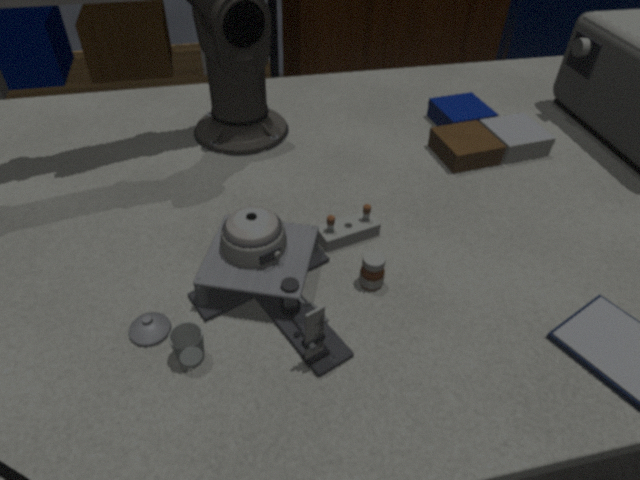

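View pics/side0.png

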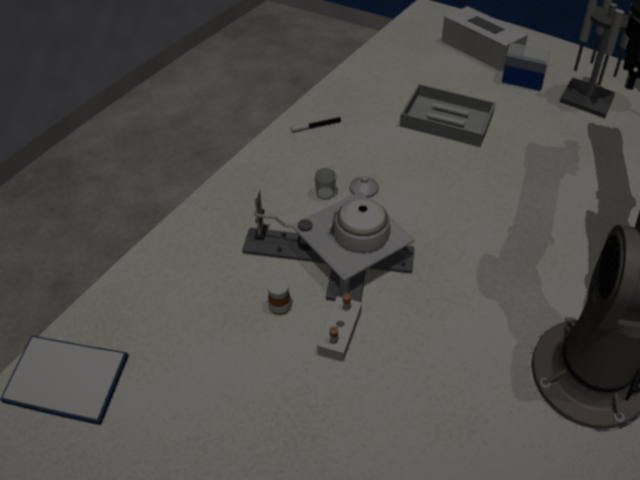

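The scene view has the pad at about (290,285), the clip at about (314,345) and the centrifuge top at (252,216). In the side view the pad is at (305,225) and the scale at (259,215). I'll enlarge both.

```bash
python3 - <<'E'
from h import *
a=cv2.imread('pics/scene0.png')[250:380,250:380];b=cv2.imread('pics/side0.png')[180:270,235:325]
im=np.hstack([cv2.resize(x,(400,400),interpolation=cv2.INTER_CUBIC) for x in(a,b)])
cv2.imwrite('pics/crop0.png',cv2.convertScaleAbs(im,alpha=1.7))
p=tri([('scene0',290,285),('side0',305,225)]);c=tri([('scene0',252,216),('side0',362,209)]);print(p,c)
E
```

```text
[0.62685706 0.01529431 0.07128816] [ 0.51980476 -0.02801659  0.1356925 ]
```

View pics/crop0.png

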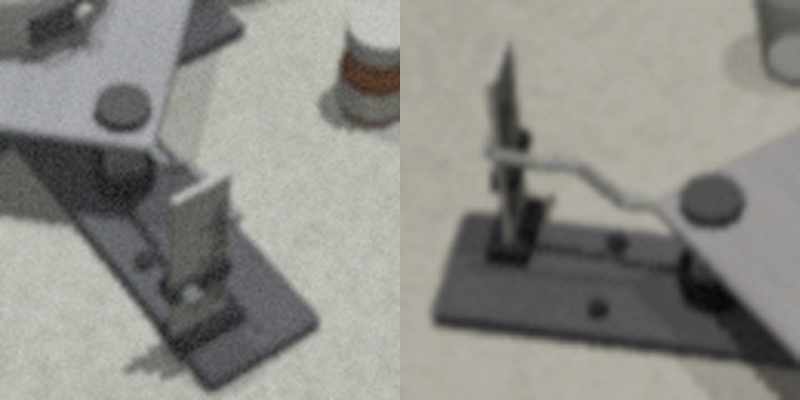

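```bash
cat >> h.py <<'E'
from scipy.spatial.transform import Rotation as R
def frame():
    p=PAD; h=p-.098*X; return h
def s2w(x,y,z): return np.array([*(PAD[:2]+(x-.098)*X+y*Y),z])
def go(P,yaw,tilt):
    o=get_obs();q=o['tool_rot'];R0=R.from_quat([q[1],q[2],q[3],q[0]])
    Rt=R.from_euler('z',yaw,degrees=True)*R.from_euler('x',180,degrees=True)*R.from_euler('y',tilt,degrees=True)
    print('t',o['t'],'eef',o['eef_pos'].round(4),'F',o['contact_force'].round(2),'w',o['gripper_width'],'shift',R0.inv().apply(P-o['eef_pos']).round(4),'rot',np.degrees((R0.inv()*Rt).as_rotvec()).round(1))
E
python3 - <<'E'
from h import *
print('pad',tri([('scene0',290,282.5),('side0',305,223.4)]),atz('scene0',290,282.5,.076),atz('side0',305,223.4,.076))
print('tip side@85',atz('side0',255.3,214.4,.085))
p=(atz('scene0',290,282.5,.076)+atz('side0',305,223.4,.076))[:2]/2
for n in('scene0','side0'):print(np.load(f'pics/{n}.npz')['K'].round(0)[0])
t=atz('side0',255.3,214.4,.085)[:2]; d=t-p; yaw=np.degrees(np.arctan2(d[1],d[0]));print(p,np.linalg.norm(d),yaw)
import h
a=np.radians(22);h.PAD=p;h.X=np.array([np.cos(a),np.sin(a)]);h.Y=np.array([-np.sin(a),np.cos(a)])
print(s2w(.15,.1,.2),np.load('pics/wrist0.npz')['K'])
go(s2w(.15,.1,.2),112,-26)
E
```

```text
pad [0.62635743 0.01558893 0.07653827] [0.62534974 0.0152227  0.076     ] [0.62685641 0.01580517 0.076     ]
tip side@85 [0.72317402 0.05473883 0.085     ]
[505.   0. 315.]
[622.   0. 317.]
[0.62610308 0.01551394] 0.10469651331577798 22.002887795852615
[0.63685598 0.12771186 0.2       ] [[366.30896123   0.         321.15997188]
 [  0.         366.30896123 243.51301107]
 [  0.           0.           1.        ]]
t 0.15 eef [ 0.1504 -0.6576  0.2306] F [0.02 0.46 0.53] w 1.0036091386162123 shift [ 0.6493 -0.6571  0.0314] rot [-22.5 -19.2 -97.2]
```

Request:
arm_command(commands=[0.65,-0.66,-0.05,0,0,-99,0,0.65,-0.66,-0.05,0,0,-99,0,0.65,-0.66,-0.05,0,0,-99,0,0.65,-0.66,-0.05,0,0,-99,0,0.65,-0.66,-0.05,0,0,-99,0,0.65,-0.66,-0.05,0,0,-99,0,0.65,-0.66,-0.05,0,0,-99,0,0.65,-0.66,-0.05,0,0,-99,0], force=20)

```text
t: 0.95
eef_pos: [0.3608, -0.3163, 0.253]
tool_rot: [0.0, 0.755, 0.656, -0.0]
contact_force: [1.2, -0.0, 0.1]
gripper_width: 0.001
grasp_force: 0.0
```

```bash
cat >> h.py <<'E'
PAD=np.array([.6262,.0155]);a=np.radians(22);X=np.array([np.cos(a),np.sin(a)]);Y=np.array([-np.sin(a),np.cos(a)])
E
python3 -c "
from h import *
go(s2w(.15,.1,.28),112,0)"
```

```text
t 0.95 eef [ 0.3608 -0.3163  0.253 ] F [ 1.22 -0.02  0.11] w 0.0007366172204270066 shift [ 0.4782  0.2114 -0.0272] rot [ -0.   0. -30.]
```

Request:
arm_command(commands=[0.48,0.21,-0.03,0,0,-30,0,0.48,0.21,-0.03,0,0,-30,0,0.48,0.21,-0.03,0,0,-30,0,0.48,0.21,-0.03,0,0,-30,0,0.48,0.21,-0.03,0,0,-30,0,0.48,0.21,-0.03,0,0,-30,0,0.48,0.21,-0.03,0,0,-30,0,0.48,0.21,-0.03,0,0,-30,0])

```text
t: 1.75
eef_pos: [0.5725, 0.022, 0.2757]
tool_rot: [0.0, 0.562, 0.827, -0.0]
contact_force: [1.3, -1.1, 0.5]
gripper_width: -0.0
grasp_force: 0.0
```

```bash
python3 -c "
from h import *
go(s2w(.15,.1,.2),112,-26)"
```

```text
t 1.75 eef [0.5725 0.022  0.2757] F [ 1.29 -1.12  0.54] w -0.00028140589023414593 shift [0.0746 0.0988 0.0756] rot [ -0.1 -26.   -0.4]
```

Request:
arm_command(commands=[0.075,0.1,0.02,0,-10,0,0,0.075,0.1,0.02,0,-15,0,0,0.075,0.1,0.075,0,-26,0,0,0.075,0.1,0.075,0,-26,0,0,0.075,0.1,0.075,0,-26,0,0,0.075,0.1,0.075,0,-26,0,0,0.075,0.1,0.075,0,-26,0,0])

```text
t: 2.45
eef_pos: [0.6384, 0.1245, 0.2027]
tool_rot: [0.187, 0.549, 0.805, -0.126]
contact_force: [0.5, -1.0, 0.5]
gripper_width: -0.002
grasp_force: 0.0
```

```bash
python3 -c "
from h import *
snap('wrist','w1')
o=get_obs();print(o['eef_pos'],o['t'])
cv2.imwrite('pics/w1b.png',cv2.convertScaleAbs(cv2.imread('pics/w1.png'),alpha=1.6))
print(proj('w1',[s2w(.2,0,.085),s2w(.2,-.025,.055),s2w(.098,0,.076)]))"
```

```text
[0.638484   0.1243684  0.20288577] 2.5
[[380.22591161 263.37170345]
 [373.94131179 257.65531853]
 [261.80296189 256.80002173]]
```

View pics/w1b.png

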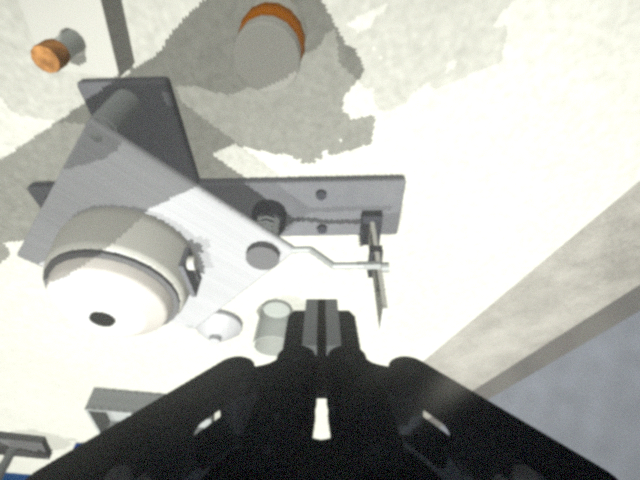

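The wrist view shows the pad at (263,255), the pointer tip at about (386,266) and the scale from (371,215) to (381,322). Next I'll crop in on the clip.

```bash
python3 -c "
from h import *
a=cv2.imread('pics/w1.png')[195:335,325:425]
b=cv2.imread('pics/scene0.png')[296:366,290:340]
cv2.imwrite('pics/c2.png',np.hstack([cv2.resize(cv2.convertScaleAbs(x,alpha=g),(400,560),interpolation=cv2.INTER_CUBIC) for x,g in((a,1.2),(b,1.7))]))"
```

```text
(no output)
```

View pics/c2.png

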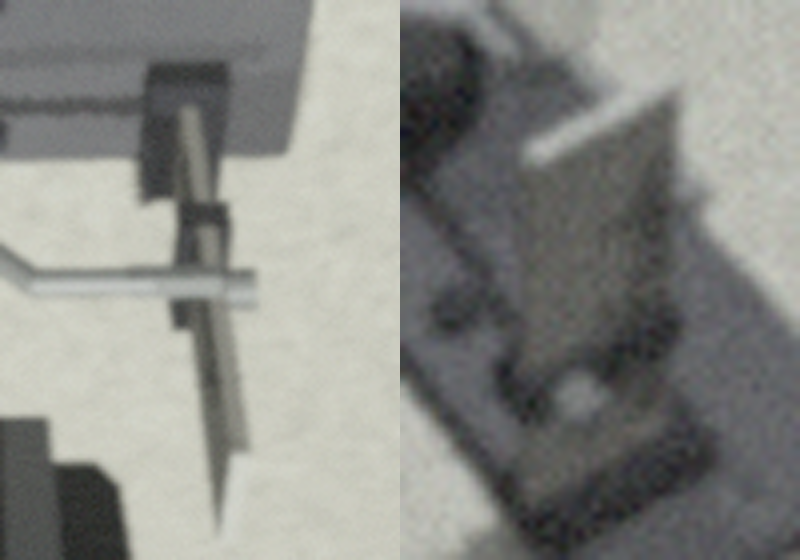

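```bash
cat > fit.py <<'E'
from h import *
from scipy.optimize import least_squares
obs=lambda zc,zt:{'w1':[((.2,0,.085),389,267),((.098,0,.076),263,255.5),((.2,-.007,zt),385,308.5),((.2,-.039,zt),380.5,328),((.2,-.007,zc-.005),376,245.8),((.2,-.043,zc+.005),370.5,277)],
 'scene0':[((.098,0,.076),290,282.5),((.208,-.023,zc),312.5,345.4),((.2,-.007,zt),324,307.6),((.2,-.039,zt),306.2,315.6)],
 'side0':[((.098,0,.076),305,223.4),((.2,0,.085),255.3,214.4)]}
def res(p,full=0):
    a=p[2];X=np.array([np.cos(a),np.sin(a)]);Y=np.array([-X[1],X[0]]);r=[]
    for i,(f,l) in enumerate(obs(p[3],p[4]).items()):
        P=[[*(p[:2]+(q[0]-.098)*X+q[1]*Y),q[2]] for q,_,_ in l]
        r.append(proj(f,P)+p[5+2*i:7+2*i]-np.array([[u,v] for _,u,v in l]))
    return r if full else np.concatenate([np.ravel(x) for x in r]+[p[5:]*.7])
s=least_squares(res,[.6262,.0155,.384,.055,.13]+[0]*6,x_scale=[.01,.01,.02,.01,.01]+[1]*6)
print(s.x.round(4));[print(x.round(1).tolist()) for x in res(s.x,1)]
print('sd mm',(np.sqrt(np.diag(np.linalg.inv(s.jac.T@s.jac)))[:5]*1e3).round(2))
zc=s.x[3];th=least_squares(lambda t:.06+.025*np.cos(t)-.2*np.sin(t)-zc,[.1]).x[0]
print('theta',th,'pad top z',.06+.016*np.cos(th)-.098*np.sin(th),'x',.098*np.cos(th)+.016*np.sin(th))
go(np.array([s.x[0],s.x[1],.13]),np.degrees(s.x[2])+90,0)
E
python3 fit.py
```

```text
[ 0.6277  0.019   0.3287  0.0556  0.1222 -0.1847  1.1571 -0.4987 -0.7101
  0.3257  0.0822]
[[-6.3, -0.2], [1.3, 0.3], [1.9, -1.0], [0.1, 1.4], [1.0, -1.4], [2.1, 0.4]]
[[2.1, -0.0], [2.5, -0.9], [-1.4, 0.2], [-3.0, 1.1]]
[[-0.9, 0.9], [0.7, -0.9]]
sd mm [1.2  1.5  9.63 1.19 0.88]
theta 0.14615641865144463 pad top z 0.0615570220478327 x 0.09928532460712694
t 2.5 eef [0.6385 0.1244 0.2029] F [0.06 0.41 1.1 ] w -0.0005509102474163856 shift [-0.0527 -0.0487  0.1067] rot [ 0.7 26.   2.4]
```

```bash
sed -i "s/((.2,0,.085)/((xt,0,.085)/g; s/lambda zc,zt:/lambda zc,zt,xt,xp:/; s/((.2,-/((xp,-/g; s/((.208,-/((xp+.008,-/; s/obs(p\[3\],p\[4\])/obs(p[3],p[4],p[11],p[12])/; s/\[p\[5:\]\*.7\]/[p[5:11]*.7,[(p[2]-.384)*50,(p[11]-.2)*200,(p[12]-.2)*200]]/; s/\[0\]\*6,x/[0]*6+[.2,.2],x/; s/\[1\]\*6)/[1]*6+[.01,.01])/" fit.py; python3 fit.py
```

```text
[ 0.6272  0.0163  0.3502  0.0567  0.1231 -0.2233  0.2273  0.1828 -0.1565
  0.8742  0.5286  0.2063  0.1998]
[[-0.7, -0.9], [-0.0, 1.2], [0.2, -1.0], [-0.7, 1.4], [-0.4, -1.4], [1.6, 0.5]]
[[1.1, 0.6], [2.9, -1.3], [-1.3, -0.2], [-2.7, 1.0]]
[[0.6, 0.6], [-1.0, -0.9]]
sd mm [1.3  1.53 9.01 1.18 0.88]
theta 0.14064319427602773 pad top z 0.06210437788329286 x 0.09927523152188722
t 2.5 eef [0.6385 0.1244 0.2029] F [0.06 0.41 1.1 ] w -0.0005509102474163856 shift [-0.0548 -0.0501  0.1077] rot [ 0.5 26.   1.2]
```

```bash
python3 -c "
from h import *
print('jar',atz('scene0',373,262,.065),'want cam',s2w(.17,.213,.16))
go(s2w(.17,.05,.135),112,-50)"
```

```text
jar [0.59634527 0.16570268 0.065     ] want cam [0.61316603 0.23996184 0.16      ]
t 2.5 eef [0.6385 0.1244 0.2029] F [0.06 0.41 1.1 ] w -0.0005509102474163856 shift [-0.0116  0.0201  0.0813] rot [ -0.3 -24.   -0.6]
```

Request:
arm_command(commands=[0,0.01,0.02,0,-8,0,0,-0.01,0.02,0.04,0,-16,0,0,-0.01,0.02,0.08,0,-24,0,0,-0.01,0.02,0.08,0,-24,0,0,-0.01,0.02,0.08,0,-24,0,0,-0.01,0.02,0.08,0,-24,0,0,-0.01,0.02,0.08,0,-24,0,0])

```text
t: 3.2
eef_pos: [0.6738, 0.0931, 0.1376]
tool_rot: [0.35, 0.512, 0.749, -0.235]
contact_force: [-0.5, -0.3, 0.5]
gripper_width: 0.005
grasp_force: 0.0
```

```bash
python3 -c "
from h import *
snap('wrist','w2')
o=get_obs();print(o['eef_pos'],o['t'])
u=proj('w2',[s2w(.2,-.02,.07)])[0];print(u, proj('w2',[s2w(.2,0,.085)]))
x,y=(u-[80,60]).round().astype(int);print(x,y)
cv2.imwrite('pics/w2b.png',cv2.convertScaleAbs(cv2.resize(cv2.imread('pics/w2.png')[y:y+120,x:x+160],(800,600),interpolation=cv2.INTER_CUBIC),alpha=1.3))"
```

```text
[0.67350682 0.09313659 0.1371147 ] 3.25
[362.4432478  237.55163088] [[366.58401633 247.56759805]]
282 178
```

View pics/w2b.png

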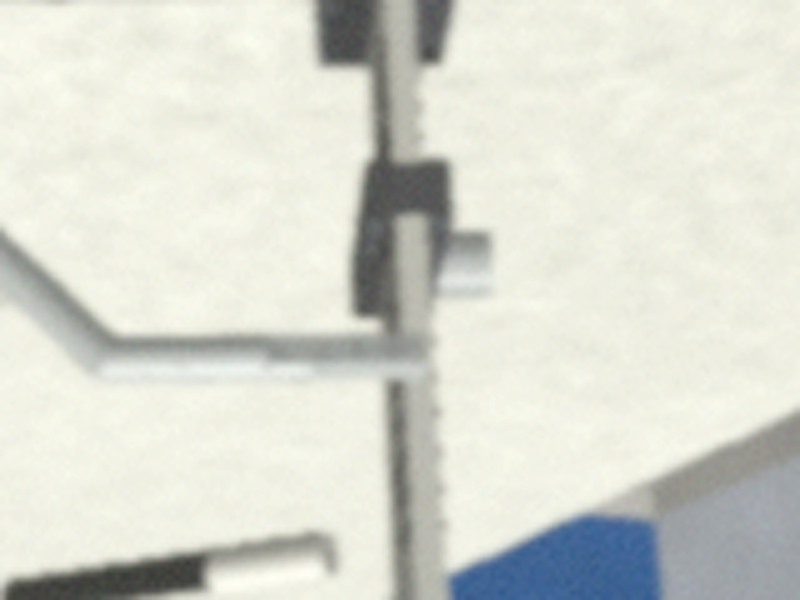

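```bash
cat > f2.py <<'E'
from h import *
from scipy.optimize import least_squares
C=lambda u,v:[282+u/5,178+v/5]
def model(p):
    zc=p[2];X=np.array([np.cos(.384),np.sin(.384)]);Y=np.array([-X[1],X[0]])
    q=[(.2,.003,.083),(.2,.003,.087),(.2,-.003,.087),(.2,-.007,zc-.005),(.2,-.007,zc+.005),(.194,-.043,zc+.005),(.21,-.023,zc)]
    return proj('w2',[[*(PAD+p[:2]+(a-.098)*X+b*Y),c] for a,b,c in q])
m=np.array([C(425,338),C(425,359),C(427,380),C(408,160),C(408,212),C(353,316),C(466,264)])
s=least_squares(lambda p:np.r_[np.ravel((model(p)-m)[:,1]),(model(p)-m)[3:6,0]],[0,0,.055],x_scale=.01)
print(s.x,(model(s.x)-m).round(1).tolist())
zc=s.x[2];th=least_squares(lambda t:.06+.025*np.cos(t)-.2*np.sin(t)-zc,[.1]).x[0]
print('theta',th,'pad z',.06+.016*np.cos(th)-.098*np.sin(th))
E
python3 f2.py; python3 -c "
from h import *
go(s2w(.098,0,.137),112,0)"
```

```text
[ 0.00189414 -0.00293594  0.05852567] [[0.4, -0.8], [0.7, 1.0], [-0.7, 0.0], [-0.0, 0.0], [0.7, 2.9], [-0.8, 1.7], [0.4, -4.7]]
theta 0.13166977894613568 pad z 0.06299511908840792
t 3.25 eef [0.6735 0.0931 0.1371] F [ 0.28 -0.6   0.08] w -0.0011052911977990371 shift [-0.0356 -0.0725  0.0418] rot [ 0.1 49.9 -0.6]
```

```bash
python3 -c "
from h import *
d=np.load('pics/w2.npz');T=d['T'];r=T[:3,3]-np.array([*PAD,0]);f=T[:3,2]
print('cam',.098+r[:2]@X,r[:2]@Y,r[2],'fwd',f[:2]@X,f[:2]@Y,f[2],d['k1'])
P=[s2w(.2,.003,z) for z in(.083,.087)]+[s2w(.2,-.003,.087)]+[s2w(.2,-.007,z) for z in(.05,.06)]+[s2w(x,-.007,.12) for x in(.198,.202)]
print(proj('w2',P).round(1).tolist())"
```

```text
cam 0.17320467690893185 0.21539956463340798 0.1662686878361951 fwd -0.007398329197445708 -0.9312070958597789 -0.3644154351087234 -0.00507966131117419
[[366.9, 242.9], [367.3, 248.9], [366.2, 252.2], [362.9, 203.1], [363.6, 216.4], [365.0, 305.2], [371.6, 305.2]]
```

```bash
python3 -c "
from h import *
g=cv2.cvtColor(cv2.imread('pics/w2.png'),6)
print('clip cols v202-258 at u361:368');print(g[202:258,361:367].mean(1).round().astype(int).tolist())
print('tip col 345:352, rows 240:260',g[240:260,345:352].mean(1).round().astype(int).tolist())
print('tip col 335:340, rows 240:260',g[240:260,310:320].mean(1).round().astype(int).tolist())
print('row 213 u350-378',g[212:216,350:378].mean(0).round().astype(int).tolist())
print('row 240 u350-378',g[236:239,350:378].mean(0).round().astype(int).tolist())
print('screw rows 220-240',g[220:242,375:379].mean(1).round().astype(int).tolist())
"
```

```text
clip cols v202-258 at u361:368
[148, 147, 145, 142, 144, 146, 144, 133, 107, 80, 68, 68, 68, 67, 67, 67, 67, 70, 92, 120, 133, 135, 135, 134, 134, 136, 136, 136, 137, 135, 134, 132, 134, 133, 134, 132, 131, 131, 130, 131, 132, 130, 126, 121, 118, 117, 120, 128, 142, 155, 156, 148, 135, 125, 125, 124]
tip col 345:352, rows 240:260 [181, 184, 186, 181, 165, 140, 123, 120, 120, 124, 141, 155, 161, 169, 178, 182, 184, 186, 186, 186]
tip col 335:340, rows 240:260 [186, 186, 186, 184, 172, 138, 112, 116, 132, 148, 163, 177, 181, 176, 177, 183, 186, 186, 186, 186]
row 213 u350-378 [185, 184, 180, 165, 132, 89, 68, 67, 64, 64, 66, 68, 67, 68, 69, 67, 68, 67, 67, 68, 74, 101, 143, 171, 181, 182, 182, 184]
row 240 u350-378 [177, 161, 126, 88, 72, 66, 66, 71, 77, 79, 85, 105, 126, 137, 143, 143, 140, 134, 134, 148, 161, 165, 166, 166, 166, 168, 167, 168]
screw rows 220-240 [184, 184, 182, 169, 136, 111, 110, 117, 126, 138, 146, 154, 163, 172, 174, 164, 160, 166, 180, 184, 183, 183]
```

```bash
python3 -c "
from h import *
for n,x,y,off,row in(('near bot',.2,-.007,-.005,210),('near top',.2,-.007,.005,220.2),('far top',.194,-.043,.005,241.2),('screw',.209,-.025,0,231),('screw top',.209,-.025,0,237.5)):
    z=np.linspace(.03,.09,601);v=proj('w2',[s2w(x,y,k) for k in z])
    i=abs(v[:,1]+1.7-row).argmin();print(n,z[i]-off,v[i])
im=cv2.imread('pics/w2.png')[200:262,335:397];cv2.imwrite('pics/w2c.png',cv2.convertScaleAbs(cv2.resize(im,(600,600),interpolation=cv2.INTER_LANCZOS4),alpha=1.35,beta=-20))"
```

```text
near bot 0.058899999999999994 [363.13498639 208.24680514]
near top 0.0566 [363.68741735 218.55994324]
far top 0.0571 [351.19175185 239.49386907]
screw 0.0617 [373.83626033 229.33792842]
screw top 0.0667 [374.2491612  235.80063369]
```

View pics/w2c.png

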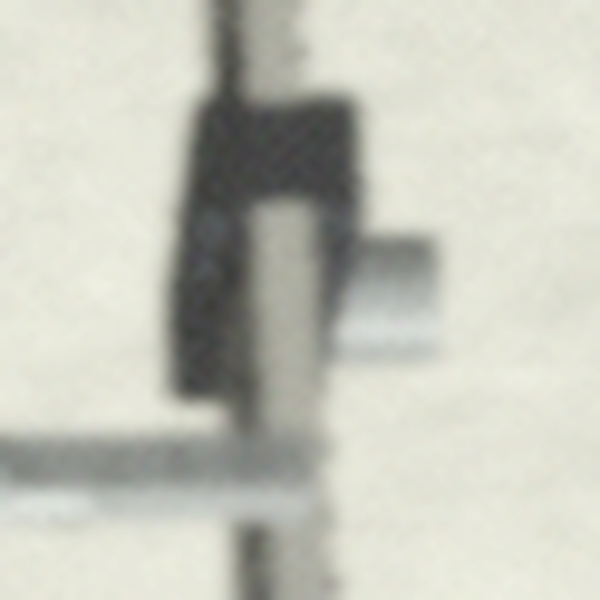

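The enlarged clip runs from rows 98 to 198 (near face) to about 398 (far top), which puts its centre at z ≈ 0.058. Next: swing to vertical above the pad.

Request:
arm_command(commands=[-0.02,-0.02,0,0,8,0,0,-0.036,-0.05,0.02,0,16,0,0,-0.036,-0.0725,0.042,0,50,0,0,-0.036,-0.0725,0.042,0,50,0,0,-0.036,-0.0725,0.042,0,50,0,0,-0.036,-0.0725,0.042,0,50,0,0,-0.036,-0.0725,0.042,0,50,0,0,-0.036,-0.0725,0.042,0,50,0,0])

```text
t: 4.05
eef_pos: [0.6258, 0.0129, 0.1354]
tool_rot: [0.002, 0.564, 0.826, 0.0]
contact_force: [0.5, 0.2, 0.1]
gripper_width: 0.003
grasp_force: 0.0
```

```bash
python3 -c "
from h import *
go(s2w(.098,0,.085),112,0)"
```

```text
t 4.05 eef [0.6258 0.0129 0.1354] F [0.52 0.19 0.11] w 0.002596457120151641 shift [0.0024 0.0012 0.0504] rot [ 0.1  0.1 -0.6]
```

Request:
arm_command(commands=[0.002,0.001,0.01,0,0,0,0,0.002,0.001,0.03,0,0,0,0,0.002,0.001,0.045,0,0,0,0,0.002,0.001,0.05,0,0,0,0,0.002,0.001,0.05,0,0,0,0,0.002,0.001,0.05,0,0,0,0])

```text
t: 4.65
eef_pos: [0.6255, 0.0183, 0.0842]
tool_rot: [0.0, 0.561, 0.828, 0.0]
contact_force: [-0.4, 0.4, 1.3]
gripper_width: -0.0
grasp_force: 0.0
```

```bash
python3 -c "
from h import *
snap('wrist','w3');snap('side','side3')
go(s2w(.098,0,.085),112,0)
print(proj('w3',[s2w(.2,0,.085),s2w(.2,-.025,.058),s2w(.098,0,.076)]))
cv2.imwrite('pics/w3b.png',cv2.convertScaleAbs(cv2.imread('pics/w3.png'),alpha=1.5))"
```

```text
t 4.75 eef [0.6257 0.0179 0.0845] F [ 0.26  0.68 -0.35] w 0.002936469293265222 shift [-0.0024 -0.0005 -0.0005] rot [ 0.1  0.  -0.4]
[[550.81352476 320.49684944]
 [511.58347197 335.43736679]
 [319.27088413 311.80897109]]
```

View pics/w3b.png

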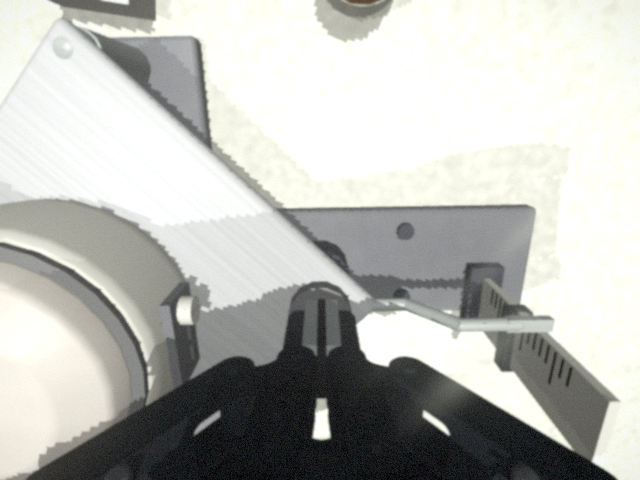

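The fingertips are centred on the pad, whose arc shows at (320,285). The tip is at (551,324) and the clip at about (508,350). I'll press part way first.

Request:
arm_command(commands=[0,0,0.005,0,0,0,0,0,0,0.0085,0,0,0,0,0,0,0.011,0,0,0,0,0,0,0.013,0,0,0,0,0,0,0.015,0,0,0,0,0,0,0.0165,0,0,0,0,0,0,0.0165,0,0,0,0,0,0,0.0165,0,0,0,0])

```text
t: 5.55
eef_pos: [0.6264, 0.0179, 0.0686]
tool_rot: [0.001, 0.562, 0.827, 0.001]
contact_force: [-1.0, -0.0, 7.6]
gripper_width: 0.003
grasp_force: 4.1
```

```bash
python3 -c "
from h import *
snap('wrist','w4');go(s2w(.098,0,.0637),112,0)
# tip at various heights in w4
for z in(.062,.066,.070,.074):
    th=np.arcsin((.085-z)/.2);print(z,proj('w4',[s2w(.2*np.cos(th)+.025*np.sin(th),0,z),s2w(.2,-.007,z)]).round(1).tolist())
a=cv2.imread('pics/w4.png')[280:400,450:610]
cv2.imwrite('pics/w4b.png',cv2.convertScaleAbs(cv2.resize(a,(800,600),interpolation=cv2.INTER_CUBIC),alpha=1.4))"
```

```text
t 5.6 eef [0.6264 0.0179 0.0686] F [-1.17 -0.56  9.04] w 0.00013278484161339158 shift [-0.0022 -0.0011  0.0049] rot [ 0.1  0.  -0.4]
0.062 [[543.2, 310.1], [537.1, 323.5]]
0.066 [[548.1, 314.5], [542.0, 328.2]]
0.07 [[553.1, 319.1], [547.1, 333.0]]
0.074 [[558.2, 324.0], [552.5, 338.1]]
```

View pics/w4b.png

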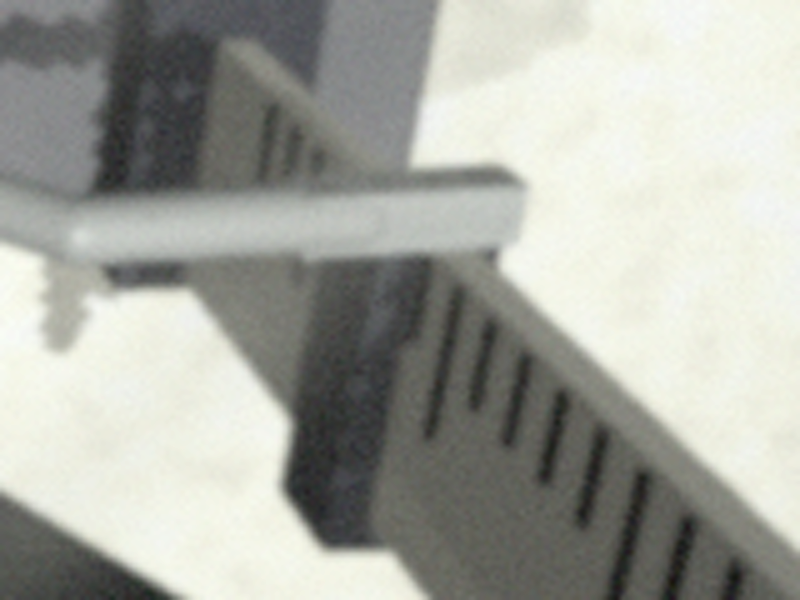

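```bash
python3 -c "
from h import *
from scipy.optimize import least_squares
m=np.array([[515,389.5],[527.6,389],[507,378]])
f=lambda p,h:proj('w4',[[*(s2w(a,b,0)[:2]+p[:2]),p[2]+c] for a,b,c in((.194,-.043,h),(.206,-.043,h),(.194,-.043,-h))])
for h in(.004,.005):
    s=least_squares(lambda p:np.ravel(f(p,h)-m),[0,0,.057],x_scale=.01);p=s.x;print('free',p,(f(p,h)-m).round(1).tolist(), p[:2]@X,p[:2]@Y)
    # constrain: x shift 0
    s=least_squares(lambda q:np.ravel(f([*(q[0]*Y),q[1]],h)-m),[0,.057],x_scale=.01);print('x0',s.x)
"
```

```text
free [ 0.06763548 -0.04102289 -0.01545676] [[-2.1, -1.5], [1.4, -1.2], [0.7, 2.7]] 0.04734308461440438 -0.06337245726908972
x0 [-0.00171544  0.05746459]
free [ 0.07962653 -0.04812078 -0.0289211 ] [[-1.5, -1.1], [1.1, -0.7], [0.4, 1.9]] 0.05580206700734138 -0.0744454346197202
x0 [-0.00180354  0.05696717]
```

Request:
arm_command(commands=[0,0,0.0015,0,0,0,0,0,0,0.003,0,0,0,0,0,0,0.004,0,0,0,0,0,0,0.0045,0,0,0,0,0,0,0.0045,0,0,0,0])

```text
t: 6.1
eef_pos: [0.6267, 0.018, 0.0644]
tool_rot: [0.001, 0.562, 0.827, 0.001]
contact_force: [-0.8, -0.3, 10.4]
gripper_width: 0.001
grasp_force: 5.1
```

```bash
python3 -c "
from h import *
snap('wrist','w5');go(s2w(.098,0,.0637),112,0)
for z in(.052,.056,.060,.064):
    th=np.arcsin((.085-z)/.2);print(z,proj('w5',[s2w(.2*np.cos(th)+.025*np.sin(th),y,z+.002) for y in(.003,-.003)]+[s2w(.206,-.007,z)]).round(1).tolist())
a=cv2.imread('pics/w5.png')[260:380,450:610]
cv2.imwrite('pics/w5b.png',cv2.convertScaleAbs(cv2.resize(a,(800,600),interpolation=cv2.INTER_CUBIC),alpha=1.4))"
```

```text
t 6.15 eef [0.6267 0.018  0.0644] F [-0.58 -0.74 10.86] w -0.00036410635995626944 shift [-0.0021 -0.0014  0.0007] rot [ 0.2  0.1 -0.4]
0.052 [[538.6, 300.3], [536.3, 311.7], [542.0, 316.9]]
0.056 [[543.8, 304.4], [541.4, 316.0], [546.9, 321.3]]
0.06 [[549.1, 308.7], [546.5, 320.5], [552.0, 325.8]]
0.064 [[554.4, 313.2], [551.7, 325.3], [557.3, 330.6]]
```

View pics/w5b.png

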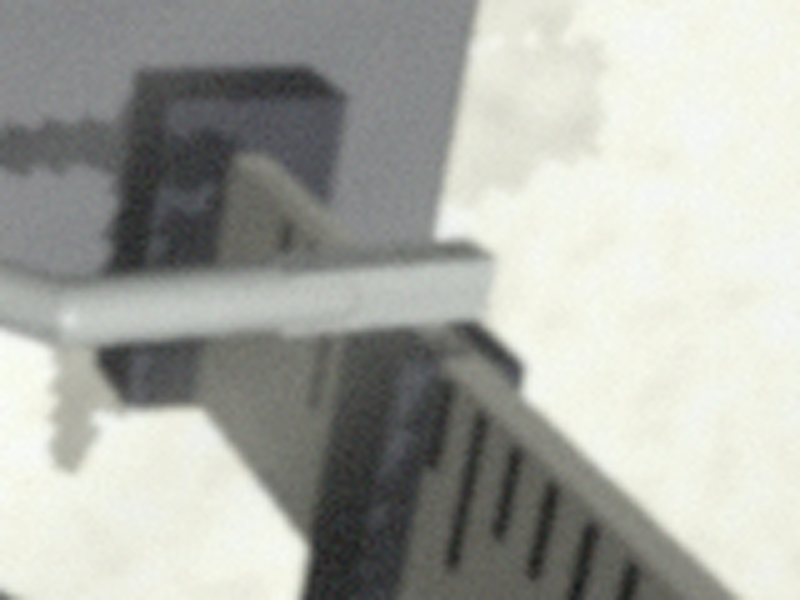

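Tip end at about (548,318) gives z ≈ 0.0597. The clip's top corner at (554,333) puts its centre at about 0.0575. I'll go down 0.8 mm more and hold for about 0.5 s, then release.

Request:
arm_command(commands=[0,0,0.0005,0,0,0,0,0,0,0.0008,0,0,0,0,0,0,0.0008,0,0,0,0,0,0,0.0008,0,0,0,0,0,0,0.0008,0,0,0,0,0,0,0.0008,0,0,0,0,0,0,0.0008,0,0,0,0,0,0,0.0008,0,0,0,0])

```text
t: 6.95
eef_pos: [0.6268, 0.018, 0.0637]
tool_rot: [0.001, 0.562, 0.827, 0.001]
contact_force: [-1.1, 0.2, 10.3]
gripper_width: 0.0
grasp_force: 5.3
```

Request:
arm_command(commands=[0,0,-0.004,0,0,0,0,0,0,-0.009,0,0,0,0,0,0,-0.016,0,0,0,0,0,0,-0.04,0,0,0,0,0,0,-0.08,0,0,0,0,0,0,-0.12,0,0,0,0,0,0,-0.12,0,0,0,0,0,0,-0.12,0,0,0,0])

```text
t: 7.75
eef_pos: [0.6255, 0.0175, 0.1827]
tool_rot: [0.001, 0.562, 0.827, 0.0]
contact_force: [-0.5, 0.0, -0.3]
gripper_width: -0.004
grasp_force: 0.0
```

Request:
arm_command(commands=[0,0,-0.02,0,0,0,0,0,0,-0.02,0,0,0,0,0,0,-0.02,0,0,0,0,0,0,-0.02,0,0,0,0,0,0,-0.02,0,0,0,0,0,0,-0.02,0,0,0,0,0,0,-0.02,0,0,0,0,0,0,-0.02,0,0,0,0])

```text
t: 8.55
eef_pos: [0.6251, 0.0176, 0.2019]
tool_rot: [-0.0, 0.562, 0.827, -0.0]
contact_force: [-0.7, 0.5, -0.5]
gripper_width: 0.004
grasp_force: 0.0
```

```bash
python3 -c "
from h import *
snap('side','side6');a=[cv2.imread(f'pics/{n}.png')[180:270,235:335].astype(int) for n in('side0','side6')]
d=abs(a[1]-a[0])[:80,:50].mean();print('scale/pointer region diff',d)
o=get_obs();print(o['t'],o['eef_pos'],o['contact_force'])
cv2.imwrite('pics/s6.png',cv2.convertScaleAbs(np.hstack([cv2.resize(x.astype(np.uint8),(400,360),interpolation=2) for x in a]),alpha=1.7))"
```

```text
scale/pointer region diff 5.375416666666666
8.6 [0.6251721  0.01762741 0.20192041] [ 0.29379871  0.46349277 -1.10200357]
```

View pics/s6.png

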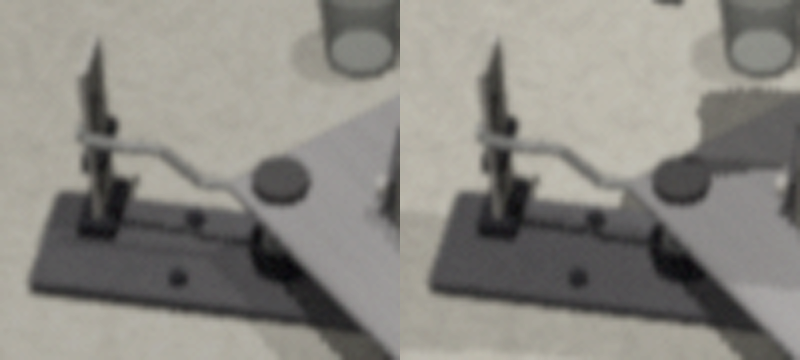

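Before and after views match: the pointer tip is back at its released height (80,135 in both), and the arm is clear.

```bash
python3 -c "
from station import hand_in
print(hand_in())"
```

```text
the job is handed in; nothing more can be done
None
```

I pressed the pad until the pointer tip was about level with the clip (tip about 58.0 mm, clip centre about 57.5 mm, each to roughly 1 mm), held it there for over half a second, let the deck spring fully back, moved clear and handed in at about 8.6 s.

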